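# Wind a clock movement and start its timing test

### The arm

A 6-joint arm with a two-finger parallel gripper is mounted at the origin on the work surface. World frame = base frame: x ahead of the robot, y to its left, z up, the work surface at z = 0. Lengths are in m, angles in rad, forces in N, time in s.
With the tool pointing down it reaches from about 0.35 to 0.975 m from the base axis. Payload 17.4 kg.
Tool frame: the origin (TCP) lies on the centre line of the jaws, within the pads' length; the fingertips stand 8 mm ahead of it and the grasp point (between the pads) lies 11 mm behind it; z points along the fingers, y is the direction in which the jaws open and shut (so a half turn about z gives the same grasp; the last joint's range is limited). The gripper opens to 85 mm and grips with 20 to 120 N. Pads are 22 mm wide; open, the fingers measure 114 mm over their backs; the gripper's body (76 mm by 85 mm) begins 54 mm behind the grasp point. The pads swing forward as they close: fully open they stand 13 mm farther back than shut.
Start: joints at [-1.24, 0.116, 1.442, -0, 1.584, -0.038], TCP at [0.243, -0.63, 0.239] pointing down, gripper open.
Joint ranges: [-2.83, 2.83], [-0.83, 2.19], [0.07, 2.5], [-1.14, 4.28], [0.01, 3], [-2.97, 2.97]. Speed limits (rad/s): [1.89, 1.89, 2.22, 3.14, 3.14, 3.14].

### API

Orientations are given as [roll, pitch, yaw] about the fixed x, y, z axes, in that order (R = Rz(yaw) Ry(pitch) Rx(roll)).
In Python, from plant import env gives the robot as it stands.
- The arm moves only by the shell command python3 -m handwheel 'ROWS'. ROWS is JSON, a list that holds one entry, the list of rows, each a list of 5 numbers: the shift along the tool's x, y, z in m, then the turn about the tool's z in rad, then the opening, from 0 (shut) to 1 (fully open). In form: [[[dx, dy, dz, turn, fingers], ...]]. A call has 1 to 8 rows; each row shifts and turns the pose as measured when the row begins, along the tool's axes as they then stand; what a row does not reach is not made up. A row lasts 1/10 s, in which the tool goes at most 50 mm and 8.59 degrees, less where a joint would pass 70% of its speed; a pose out of reach is approached as far as the arm can. A call is refused whole if a number of a shift passes 0.05 or a number of a turn 0.15, either way. A call with a gripper value outside its range is refused whole. The fingers move at their own pace and stop on an object; the grip force is fixed at half the most. Time passes only in rows, so rows that do not move let the fingers close. It gives the time, the measured TCP pose, the force and the opening at its end, in the units of the state.
- env.get_obs(): the state, without advancing time (a new reading comes with each control period).
- env.camera(name): name is "side" or "top" or "wrist"; returns the picture (400x640x3 uint8, red, green, blue); there is no depth.
- env.calibration(name): a dict with "mtx" (3x3 intrinsics, pixels), "R" (3x3) and "t" (3): a world point X has camera coordinates R X + t; the wrist camera has in their place "T_tool_cam" (4x4, takes a point from camera to tool coordinates, whose origin is the TCP and whose axes are the flange's). Camera axes: x right, y down, z forward; pixel columns grow to the right and rows downward; lengths in m; the calibration is good to about 2 mm. A picture is of the moment at which its call begins: read the wrist's pose just before it. calibration takes no time and is no camera call.
- env.finish_job(): hands the job in, once; it reports no verdict.
The state is a dict: "t": time; "joints": joint angles; "dq": joint speeds; "joint_efforts": joint torques, N m; "position": TCP position; "eef_rot": TCP orientation; "wrist_force": force on the tool from outside, world axes, zero at the start; "moment": the same for the moment, N m; "gripper_width": opening from 0.0 (shut) to 1.0 (fully open).
Only numpy, scipy, OpenCV 4.12 (cv2) and the standard library are available. Lean on these libraries where they do the work, as an engineer would, in place of code of your own. Each camera call takes 0.05 s, during which the arm holds its last target. There are 200 camera calls.

### The job

Put the clock movement on test. First wind it fully with its winged key, clockwise as seen from above and a part turn at a time, until it comes up firm against the stop, without twisting the movement round in its holder, and let go of the key. Then on the timing machine hold the round power key down for a good second, and press fully home, one at a time, the square clear key, the triangle that points right and last the long start bar; press no other key and leave the things lying about where they are.

Things in the scene. Friction and masses are not known exactly. Their poses are not given: they have to be found in the camera images.
- machine: Timing machine, fixed to the bench: off-white desk console 160 deep (x) by 290 wide (y), sizes in mm. Origin: centre of its underside; its low front (35 high) faces its own -x, towards the robot. From the front edge the panel slopes up at 18 degrees to 80 high at the rear. A dark screen fills the upper slope (flush to 2), one row of five plain light-grey keys the lower slope.
- key_row (a point): Point on the panel in the middle of the row of keys, 36 up the slope; z = outward normal (18 degrees off vertical, leaning to the robot), y to the left along the row. Keys from left to right as the robot faces it (their y here): round power +102, square clear +58, triangle pointing left +14, triangle pointing right -30, long start bar -88. Cap tops stand 15 proud, 10 when pressed.
- power_key_top (a point): Round power key, 20 diameter. This point: centre of the cap's top face; z = outward normal of the panel, y to the left along the row.
- power_key (a joint): Travel of that spring key, m: 0 = up, 0.005 = fully down; it starts to move at 1.5 N, bottoms at 5 N and is then solid; counts as pressed from 0.0035; springs back by itself.
- square_key_top (a point): Square clear key, 19 by 19. This point: centre of the cap's top face; z = outward normal of the panel, y to the left along the row.
- square_key (a joint): Travel of that spring key, m: 0 = up, 0.005 = fully down; it starts to move at 1.5 N, bottoms at 5 N and is then solid; counts as pressed from 0.0035; springs back by itself.
- left_key_top (a point): Triangular key whose point is towards the left (+y of the machine), about 20 across (previous test mode). This point: centre of the cap's top face; z = outward normal of the panel, y to the left along the row.
- left_key (a joint): Travel of that spring key, m: 0 = up, 0.005 = fully down; it starts to move at 1.5 N, bottoms at 5 N and is then solid; counts as pressed from 0.0035; springs back by itself.
- right_key_top (a point): Triangular key whose point is towards the right (-y of the machine), about 20 across (next test mode). This point: centre of the cap's top face; z = outward normal of the panel, y to the left along the row.
- right_key (a joint): Travel of that spring key, m: 0 = up, 0.005 = fully down; it starts to move at 1.5 N, bottoms at 5 N and is then solid; counts as pressed from 0.0035; springs back by itself.
- bar_key_top (a point): Long bar-shaped start key, 19 up the slope by 44 along the row. This point: centre of the cap's top face; z = outward normal of the panel, y to the left along the row.
- bar_key (a joint): Travel of that spring key, m: 0 = up, 0.005 = fully down; it starts to move at 1.5 N, bottoms at 5 N and is then solid; counts as pressed from 0.0035; springs back by itself.
- holder: Test holder, fixed to the bench: dark steel disc 130 diameter with three aluminium jaws (tops 38 above the bench) that clamp a round brass clock movement, 88 diameter, its upper plate's top 65 above the bench. Origin: centre of its underside, on the bench. The holder carries the movement and the winding key.
- movement_top (a point): Centre of the upper plate of the clock movement, 65 above the bench. A brass pipe 8 thick stands 10 high (steel tip) 10 from this centre, on the side away from the winding key.
- movement (a joint): Turn of the movement in the jaws of the holder, rad, 0 at the start, + = counter-clockwise from above. It is only clamped: a torque above 0.8 N m makes it slip round.
- winder_grip (a point): Winged steel winding key upright on the movement, its vertical axis 20 off the movement's centre. The wing is a flat upright plate 46 long, 8 thick, 24 high (lower edge 22, upper edge 46 above the brass plate, 111 above the bench), on a stem 11 thick. This point: middle of the wing, on the turning axis, 34 above the brass plate; x along the wing, y across its thickness, z up.
- winder (a joint): How far the clock spring is wound, rad; grows as the wing turns clockwise seen from above. It starts partly wound, 2.2 to 3.1 rad short of full, and comes up against a firm stop when fully wound, which has to be felt. Winding takes 0.16 N m at first and 0.25 N m near the end while it turns (about 0.1 at rest); the key stays where it is left, though it can be turned back by hand.
- loupe: Black eye loupe, 34 diameter, 30 high, standing near the holder. Origin: centre of its underside. Not part of the job.
- case_a: Steel watch case without bracelet, 42 diameter, 11 high, near the holder. Origin: centre of its underside. Not part of the job.
- case_b: Steel watch case, 42 diameter, 11 high, in front of the timing machine. Origin: centre of its underside. Not part of the job.
- dial: Cream watch dial, 30 diameter, 4 thick, in front of the timing machine. Origin: centre of its underside. Not part of the job.
- tweezers: Steel tweezers, 135 long, 8 high, behind the timing machine. Origin: centre of its underside. Not part of the job.
- driver: Watch screwdriver, 120 long, 11 high, beside the holder. Origin: centre of its underside. Not part of the job.
- oil_cup: Steel oil cup, 36 diameter, 18 high, near the robot. Origin: centre of its underside. Not part of the job.
Things that resemble listed ones, but are neither listed nor needed, are in the scene too. Leave any orange or pink look-alike of the holder alone.

How it is judged:
On the way, in this order (a step that is already met when the one before it is completed fails the run):
1. the clock spring is wound fully, to within 0.2 rad of its stop, and the winding key is let go (value of joint winder above 3.4 rad and contact force between the fingers and holder below 0.1 N), for 0.2 s.
2. the round power key alone is held down for 0.8 s (value of joint power_key above 0.0035 m and value of joint each of square_key, left_key, right_key, bar_key below 0.0015 m), for 0.8 s.
3. the square clear key alone is pressed home (value of joint square_key above 0.0035 m and value of joint each of power_key, left_key, right_key, bar_key below 0.0015 m), for 0.05 s.
4. the right-pointing triangle key alone is pressed home (value of joint right_key above 0.0035 m and value of joint each of power_key, square_key, left_key, bar_key below 0.0015 m), for 0.05 s.
5. the long bar start key alone is pressed home (value of joint bar_key above 0.0035 m and value of joint each of power_key, square_key, left_key, right_key below 0.0015 m), for 0.05 s.
At the end, for the whole second after the job is handed in: The clock spring is wound to within 0.2 rad of its stop, the movement has turned less than 0.25 rad in its holder, all five keys are up again (within 1.5 mm), and each bystander lies within 30 mm of where it was (value of joint winder above 3.4 rad and not (value of joint movement above 0.25 rad or value of joint movement below -0.25 rad) and value of joint each of power_key, square_key, left_key, right_key, bar_key below 0.0015 m and distance of each of loupe, case_a, case_b, dial, tweezers, driver, oil_cup from where it was at the start of the episode below 0.03 m); the robot touches nothing.
It fails at once if the movement is twisted round in its holder by more than 0.25 rad (value of joint movement above 0.25 rad or value of joint movement below -0.25 rad).
It fails at once if a key is pressed before the clock is fully wound (value of joint winder below 3.4 rad and value of joint any of power_key, square_key, left_key, right_key, bar_key above 0.0035 m).
It fails at once if the left-pointing triangle key is pressed (value of joint left_key above 0.0035 m).
It fails at once if two keys are pressed together (value of joint each of power_key, square_key above 0.0025 m or value of joint each of power_key, left_key above 0.0025 m or value of joint each of power_key, right_key above 0.0025 m or value of joint each of power_key, bar_key above 0.0025 m or value of joint each of square_key, left_key above 0.0025 m or value of joint each of square_key, right_key above 0.0025 m or value of joint each of square_key, bar_key above 0.0025 m or value of joint each of left_key, right_key above 0.0025 m or value of joint each of left_key, bar_key above 0.0025 m or value of joint each of right_key, bar_key above 0.0025 m).
It fails at once if something lying on the bench is pushed more than 30 mm (distance of any of loupe, case_a, case_b, dial, tweezers, driver, oil_cup from where it was at the start of the episode above 0.03 m).
It also fails if it takes over 72 s, if anything falls off the work surface, if the arm or the gripper's body presses on something with over 40 N, if the wrist force passes 120 N, or if a joint passes its speed limit or range.

## Working session

There is one attempt and no reset: what is moved stays moved. The work goes in short steps, Python scripts to look and compute and a shell command to move; the robot and the scene stay as the last step left them, time stands still between calls to the robot, and variables do not carry over. Pictures are saved under pics/ and viewed, about 8 in all and at most 12, crops included, and the job is handed in when it is done.

```bash
mkdir -p pics; ls; cat > h.py <<'E'
import numpy as np, cv2
from plant import env
from scipy.spatial.transform import Rotation as Ro
def shot(n,f):
    o=env.get_obs(); im=cv2.cvtColor(env.camera(n),cv2.COLOR_RGB2BGR); cv2.imwrite('pics/'+f,im); return o,im
def cam(n,o=None):
    c=env.calibration(n); K=np.array(c['mtx'])
    if n=='wrist':
        T=np.eye(4); T[:3,:3]=Ro.from_euler('xyz',o['eef_rot']).as_matrix(); T[:3,3]=o['position']
        M=T@np.array(c['T_tool_cam']); return K,M[:3,:3],M[:3,3]
    R=np.array(c['R']); return K,R.T,-R.T@np.array(c['t'])
def ray(C,uv):
    K,R,p=C; d=R@np.linalg.inv(K)@np.array([uv[0],uv[1],1.]); return p,d/np.linalg.norm(d)
def onz(C,uv,z):
    p,d=ray(C,uv); return p+d*(z-p[2])/d[2]
def tri(rs):
    A=0;b=0
    for p,d in rs:
        P=np.eye(3)-np.outer(d,d); A=A+P; b=b+P@p
    x=np.linalg.solve(A,b); return x,[np.linalg.norm(np.cross(x-p,d)) for p,d in rs]
def proj(C,X):
    K,R,p=C; q=K@(R.T@(np.array(X)-p)); return q[:2]/q[2]
E
python3 - <<'E'
from h import *
_,a=shot('top','top0.png');_,b=shot('side','side0.png')
for n in('top','side'):
    c=cam(n); print(n,c[2],c[0][0,0],c[1].round(2).tolist())
o=env.get_obs();print(o['t'],o['position'],o['eef_rot'],o['wrist_force'],o['gripper_width'])
print(np.round(env.calibration('wrist')['T_tool_cam'],3))
E
```

```text
pics
top [ 0.37554231 -0.01850967  1.14611421] 507.2066578493371 [[-0.03, -0.98, 0.2], [-1.0, 0.03, 0.01], [-0.01, -0.2, -0.98]]
side [0.26067383 0.59314312 0.80122167] 496.6707715760794 [[-0.88, -0.35, 0.33], [-0.48, 0.64, -0.6], [0.0, -0.69, -0.73]]
0.1 [ 0.24327347 -0.62947338  0.23867036] [-3.14062385e+00 -1.58238940e-05  3.68810073e-01] [ 0.5058724  -0.10636913  0.43623785] 1.0011654982540379
[[-0.    -0.958 -0.287  0.072]
 [ 1.    -0.    -0.     0.001]
 [ 0.    -0.287  0.958 -0.134]
 [ 0.     0.     0.     1.   ]]
```

View pics/top0.png

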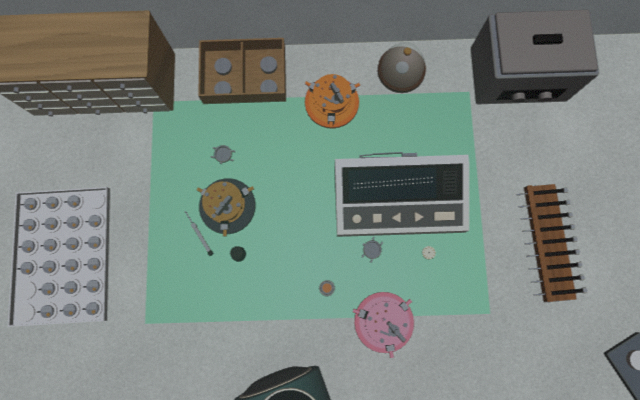

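View pics/side0.png

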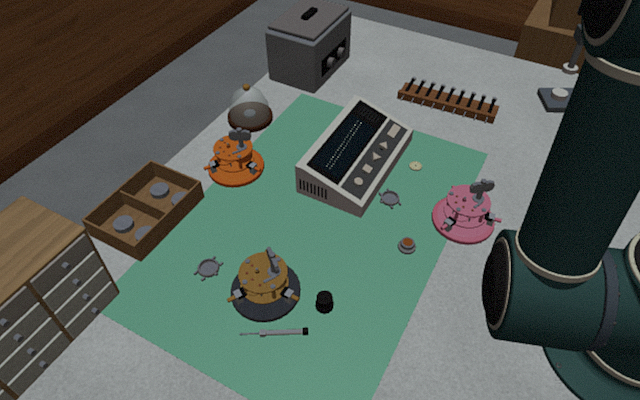

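Candidates for the holder, in top-view pixels: the dark disc at (225,204), an orange one at (332,97) and a pink one at (385,322). Only the first has the dark steel disc and brass movement. In the top view the keys run left to right at about (356,218), (377,217), (397,217), (420,217) and (444,215). I'll enlarge both to confirm.

```bash
python3 - <<'E'
import cv2,numpy as np
t=cv2.imread('pics/top0.png');s=cv2.imread('pics/side0.png')
def c(i,x,y,w,h,k): return cv2.resize(i[y:y+h,x:x+w],(w*k,h*k),interpolation=cv2.INTER_CUBIC)
a=c(t,190,170,80,60,5);b=c(s,215,240,80,60,5)
d=c(t,340,198,133,50,3);e=c(s,345,115,80,80,3)
W=np.zeros((600,800,3),np.uint8)
W[:300,:400]=a;W[:300,400:]=b;W[300:450,:399]=d;W[300:540,400:640]=e
cv2.imwrite('pics/crop0.png',W)
E
```

```text
(no output)
```

View pics/crop0.png

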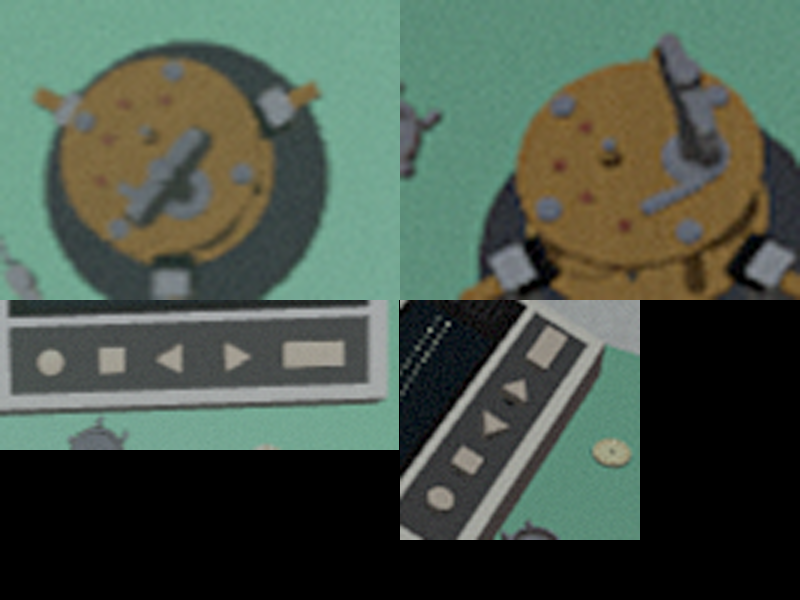

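The crop confirms it. The dark disc with the brass movement has its wing's ends at top (217,213) and (231,197). The keys are round, square, left triangle, right triangle and bar from left to right. Next I'll triangulate.

```bash
python3 - <<'E'
from h import *
ct,cs=cam('top'),cam('side')
x,e=tri([ray(ct,(223.7,205)),ray(cs,(273,259.4))]);print('wing',x,e)
a=onz(ct,(217,213),.111);b=onz(ct,(230.6,197.4),.111);m=(a+b)/2;print('wing top',a,b,m,'len',np.linalg.norm(b-a),'ang',np.degrees(np.arctan2(*(b-a)[1::-1])))
t=cv2.imread('pics/top0.png');s=cv2.imread('pics/side0.png')
def keys(im,x,y,w,h,ax):
    c=im[y:y+h,x:x+w]; v=cv2.cvtColor(c,cv2.COLOR_BGR2GRAY); v=cv2.resize(v,None,fx=4,fy=4,interpolation=cv2.INTER_CUBIC)
    _,m=cv2.threshold(v,110,255,0); n,l,st,ce=cv2.connectedComponentsWithStats(m)
    r=[(ce[i][0]/4-.375+x,ce[i][1]/4-.375+y,st[i][4]/16) for i in range(1,n) if 40<st[i][4]/16<260 and st[i][0]>0 and st[i][1]>0]
    return sorted(r,key=lambda q:q[ax])
kt=keys(t,345,207,117,20,0); ks=keys(s,345,115,60,80,1)[::-1]
print(np.round(kt,1).tolist());print(np.round(ks,1).tolist())
if len(kt)==len(ks)==5:
    for p,q in zip(kt,ks):
        x,e=tri([ray(ct,p[:2]),ray(cs,q[:2])]);print(x.round(4),np.round(e[0],4))
# brass plate
E
```

```text
wing [0.58008092 0.18817233 0.09969776] [np.float64(0.0010056677270726675), np.float64(0.001005667727072562)]
wing top [0.56041861 0.19936657 0.111     ] [0.59263564 0.17129324 0.111     ] [0.57652713 0.18532991 0.111     ] len 0.042732294923183006 ang -41.068297592729614
[[356.4, 218.3, 61.6], [376.8, 217.6, 74.9], [397.1, 217.1, 48.5], [417.6, 216.4, 47.1], [444.0, 215.5, 172.6]]
[[358.1, 180.6, 47.4], [367.1, 168.0, 52.4], [393.5, 130.2, 97.3]]
```

```bash
python3 -m handwheel '[[[0.034,-0.036,0,0,1],[0.034,-0.036,0,0,1],[0.034,-0.036,0,0,1],[0.034,-0.036,0,0,1],[0.034,-0.036,0,0,1],[0.034,-0.036,0,0,1],[0.034,-0.036,0,0,1],[0.034,-0.036,0,0,1]]]'
cat >> h.py <<'E'
def go(X,yaw=None):
    o=env.get_obs(); R=Ro.from_euler('xyz',o['eef_rot']).as_matrix(); d=R.T@(np.array(X)-o['position'])
    print('t',round(o['t'],2),'pos',np.round(o['position'],4),'rpy',np.round(o['eef_rot'],3),'q6',round(o['joints'][5],3),'tool d',d.round(4), '' if yaw is None else 'turn %.3f'%(-((yaw-o['eef_rot'][2]+np.pi)%(2*np.pi)-np.pi)))
E
python3 -c "
from h import *
go([.578,.187,.21],2.425)"
```

```text
t: 0.9
position: [0.3919, -0.2597, 0.2344]
eef_rot: [-3.134, 0.001, 0.361]
wrist_force: [1.1, -0.7, -0.2]
gripper_width: 1.001
t 0.9 pos [ 0.3919 -0.2597  0.2344] rpy [-3.134e+00  1.000e-03  3.610e-01] q6 0.569 tool d [ 0.3318 -0.3521  0.0267] turn -2.064
```

```bash
python3 -m handwheel '[[[0.034,-0.036,0,0,1],[0.034,-0.036,0,0,1],[0.034,-0.036,0,0,1],[0.034,-0.036,0,0,1],[0.034,-0.036,0,0,1],[0.034,-0.036,0,0,1],[0.034,-0.036,0.01,0,1],[0.034,-0.036,0.01,0,1]]]' >/dev/null;  python3 -m handwheel '[[[0.02,-0.02,0,-0.15,1],[0,0,0,-0.15,1],[0,0,0,-0.15,1],[0,0,0,-0.15,1],[0,0,0,-0.15,1],[0,0,0,-0.15,1],[0,0,0,-0.15,1],[0,0,0,-0.15,1]]]' >/dev/null
python3 -c "
from h import *
go([.578,.187,.21],2.425)"
```

```text
t 2.5 pos [0.5529 0.1438 0.2119] rpy [-3.134 -0.005  1.567] q6 0.21 tool d [0.0433 0.0249 0.0019] turn -0.858
```

```bash
python3 -m handwheel '[[[0.04,0.025,0,-0.1,1],[0,0,0,-0.15,1],[0,0,0,-0.15,1],[0,0,0,-0.15,1],[0,0,0,-0.15,1],[0,0,0,-0.15,1],[0,0,0,0,1],[0,0,0,0,1]]]' >/dev/null
python3 -c "
from h import *
go([.578,.187,.21],2.425)
o,_=shot('wrist','w1.png');C=cam('wrist',o)
print('pred wing',proj(C,[.578,.187,.1]),'wing top ends',[proj(C,p) for p in([.5604,.1994,.111],[.5926,.1713,.111])])
"
```

```text
t 3.3 pos [0.578  0.1851 0.2081] rpy [-3.135 -0.013  2.422] q6 -0.587 tool d [ 0.0013  0.0014 -0.0019] turn -0.003
pred wing [327.66819532 199.02191663] wing top ends [array([325.04840708, 177.76582766]), array([325.1411505 , 226.19867416])]
```

View pics/w1.png

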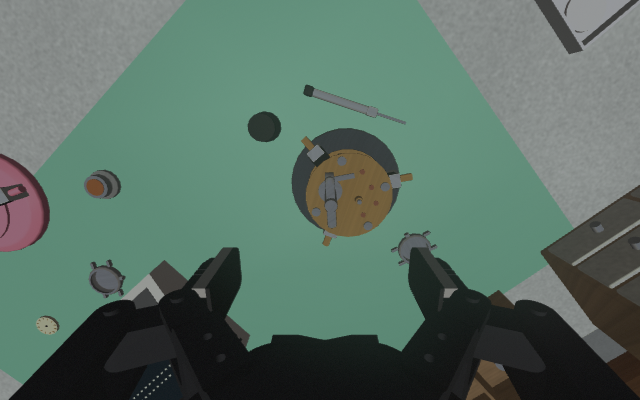

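The wing spans (331,174) to (333,226), about 6 px to the right of my prediction. I'll go closer for a second wrist view.

```bash
python3 -m handwheel '[[[0,0.005,0.025,0,1],[0,0,0.025,0,1],[0,0,0,0,1]]]' >/dev/null
python3 -c "
from h import *
go([.578,.187,.15],2.425)
o,b=shot('wrist','w2.png');np.save('o2.npy',np.r_[o['position'],o['eef_rot']])
a=cv2.imread('pics/w1.png')
c=np.hstack([cv2.resize(a[160:240,290:370],(400,400),interpolation=2),cv2.resize(b[140:240,280:380],(400,400),interpolation=2)]);cv2.imwrite('pics/c2.png',c)
"
```

```text
t 3.65 pos [0.581  0.1891 0.1576] rpy [-3.137 -0.012  2.411] q6 -0.572 tool d [ 0.0007 -0.0036  0.0076] turn -0.014
```

View pics/c2.png

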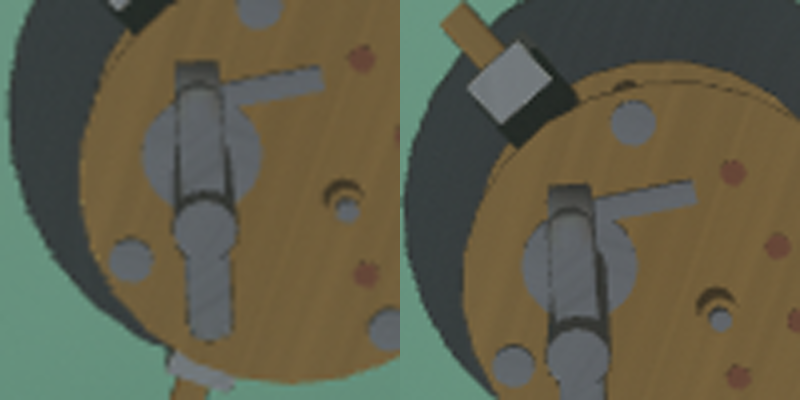

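```bash
python3 - <<'E'
from h import *
o1={'position':np.array([.578,.1851,.2081]),'eef_rot':[-3.135,-.013,2.422]}
v=np.load('o2.npy');o2={'position':v[:3],'eef_rot':v[3:]}
A,B=cam('wrist',o1),cam('wrist',o2)
for n,p,q in(('up',(330,177),(323.2,193)),('boss',(331,206),(324.5,229.2))):
    print(n,tri([ray(A,p),ray(B,q)]))
a,b=onz(A,(330,177),.111),onz(A,(332.2,227.6),.111);print(a,b,(a+b)/2,np.linalg.norm(a-b),np.degrees(np.arctan2(*(a-b)[1::-1])))
print(onz(B,(323.2,193),.111))
# brass plate centre, view1 ellipse
im=cv2.imread('pics/w1.png');h=cv2.cvtColor(im,cv2.COLOR_BGR2HSV)
m=cv2.inRange(h,(8,90,60),(25,255,255));m[:,:290]=0;m[:,410:]=0;m[:125]=0;m[245:]=0
m=cv2.morphologyEx(m,cv2.MORPH_OPEN,np.ones((9,9)));c=max(cv2.findContours(m,0,2)[0],key=cv2.contourArea);e=cv2.fitEllipse(cv2.convexHull(c));print(e);print('plate',onz(A,e[0],.065))
E
```

```text
up (array([0.56300988, 0.20262117, 0.10846266]), [np.float64(0.00010499885215925596), np.float64(0.00010499885215907388)])
boss (array([0.58100353, 0.1878657 , 0.11486496]), [np.float64(2.0372187752553455e-05), np.float64(2.0372187752455992e-05)])
[0.5624988  0.20289513 0.111     ] [0.59749879 0.17507415 0.111     ] [0.57999879 0.18898464 0.111     ] 0.044710248077760494 141.51933788689232
[0.56261826 0.20313248 0.111     ]
((358.3589782714844, 193.55337524414062), (63.784881591796875, 86.62647247314453), 0.4108836352825165)
plate [0.60152602 0.20746764 0.065     ]
```

```bash
python3 -c "
from h import *
go([.5803,.1885,.088],2.470)"
python3 -m handwheel '[[[0,0,0,-0.06,1],[0,0,0.03,0,1],[0,0,0.03,0,1]]]' >/dev/null
python3 -c "
from h import *
go([.5803,.1885,.088],2.470);o=env.get_obs();print(o['wrist_force'],o['moment'])"
```

```text
t 3.7 pos [0.5816 0.1893 0.1596] rpy [-3.138 -0.011  2.412] q6 -0.572 tool d [-0.0003 -0.0012  0.0716] turn -0.058
t 4.0 pos [0.5843 0.1904 0.1074] rpy [ 3.136 -0.004  2.469] q6 -0.629 tool d [ 0.0019 -0.0041  0.0193] turn -0.001
[-0.14929043  1.04240256 -0.59692435] [-0.05282425 -0.0100616   0.02468521]
```

```bash
python3 -m handwheel '[[[0.002,-0.004,0.015,0,1],[0,0,0.005,0,1],[0,0,0,0,1]]]' >/dev/null
python3 -c "
from h import *
go([.5803,.1885,.088],2.470);o=env.get_obs();print(o['wrist_force'],o['moment'])"
```

```text
t 4.3 pos [0.58   0.1884 0.0872] rpy [ 3.136 -0.005  2.466] q6 -0.628 tool d [-0.0002  0.0003 -0.0008] turn -0.004
[-0.43480102 -0.74329996 -0.34144838] [ 0.06028049  0.00955436 -0.0190386 ]
```

```bash
python3 -m handwheel '[[[0,0,0,0,0],[0,0,0,0,0],[0,0,0,0,0],[0,0,0,0,0],[0,0,0,0,0],[0,0,0,0,0],[0,0,0,0,0],[0,0,0,0,0]]]' 
python3 -c "
from h import *
go([.5803,.1885,.088],2.470);o=env.get_obs();print(o['wrist_force'],o['moment'],o['gripper_width'])
o,b=shot('wrist','w3.png');cv2.imwrite('pics/c3.png',cv2.resize(b[150:350,200:460],(780,600)))"
```

```text
t: 5.1
position: [0.5813, 0.1884, 0.0922]
eef_rot: [3.133, -0.002, 2.465]
wrist_force: [-0.4, 0.3, -0.9]
gripper_width: 0.111
t 5.1 pos [0.5813 0.1884 0.0922] rpy [ 3.133e+00 -2.000e-03  2.465e+00] q6 -0.627 tool d [ 0.0009 -0.0006  0.0042] turn -0.005
[-0.44950646  0.27543051 -0.89335155] [-0.06389681 -0.01212242  0.01081842] 0.11144298685517613
```

View pics/c3.png

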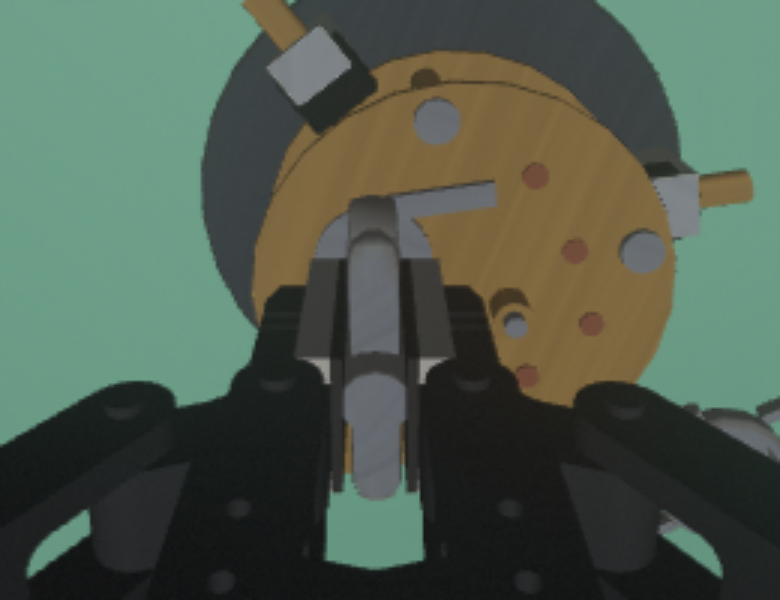

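The pads straddle the wing with an opening of about 9 mm, centred on the wing. Now I'll wind a part turn at a time.

```bash
python3 -m handwheel '[[[0,0,0.002,0,0],[0,0,0,0.05,0],[0,0,0,0.1,0],[0,0,0,0.1,0],[0,0,0,0.1,0],[0,0,0,0.1,0]]]' 
python3 -c "
from h import *
go([.5803,.1885,.088],2.470);o=env.get_obs();print(o['wrist_force'],o['moment'],o['joint_efforts'][5],o['gripper_width'])"
```

```text
t: 5.75
position: [0.5812, 0.1882, 0.0922]
eef_rot: [3.136, -0.005, 2.001]
wrist_force: [-1.7, -0.6, 1.1]
gripper_width: 0.107
t 5.75 pos [0.5812 0.1882 0.0922] rpy [ 3.136 -0.005  2.001] q6 -0.163 tool d [ 0.0006 -0.0007  0.0042] turn -0.469
[-1.71891339 -0.60669678  1.13550588] [-0.2675306   0.28045382  0.18359724] -2.570781335234642 0.10730359709830911
```

```bash
python3 -m handwheel '[[[0,0,0,0.1,0],[0,0,0,0.1,0],[0,0,0,0.1,0],[0,0,0,0.1,0],[0,0,0,0.1,0],[0,0,0,0.1,0],[0,0,0,0.1,0],[0,0,0,0.1,0]]]' 
python3 -c "
from h import *
go([.5803,.1885,.09],2.470);o=env.get_obs();print(o['wrist_force'],o['moment'],o['joint_efforts'][5],o['gripper_width'])"
python3 -m handwheel '[[[0,0,0,0.1,0],[0,0,0,0.1,0],[0,0,0,0.1,0],[0,0,0,0.1,0],[0,0,0,0.1,0],[0,0,0,0.1,0]]]' 
python3 -c "
from h import *
go([.5803,.1885,.09],2.470);o=env.get_obs();print(o['wrist_force'],o['moment'],o['joint_efforts'][5],o['gripper_width'])"
```

```text
t: 6.55
position: [0.5807, 0.1881, 0.0922]
eef_rot: [-3.142, -0.006, 1.169]
wrist_force: [-2.4, -0.5, 1.9]
gripper_width: 0.106
t 6.55 pos [0.5807 0.1881 0.0922] rpy [-3.142 -0.006  1.169] q6 0.67 tool d [ 0.0002 -0.0006  0.0022] turn -1.301
[-2.39468137 -0.50139455  1.93586993] [-0.26860016  0.22541404  0.23645392] -2.5420354306697845 0.10633460185880933
t: 7.15
position: [0.5804, 0.1883, 0.0922]
eef_rot: [-3.138, -0.004, 0.545]
wrist_force: [-1.3, -0.4, 1.2]
gripper_width: 0.107
t 7.15 pos [0.5804 0.1883 0.0922] rpy [-3.138 -0.004  0.545] q6 1.295 tool d [-0.     -0.0002  0.0022] turn -1.925
[-1.31532867 -0.36933163  1.20257506] [-0.2318337   0.13451792  0.24595686] -2.527572065591812 0.10697430556236365
```

```bash
cat > m.py <<'E'
from h import *
o=env.get_obs();print('t',round(o['t'],2),'yaw',round(o['eef_rot'][2],3),'Mz %.3f'%o['moment'][2],'tau6 %.2f'%o['joint_efforts'][5],'q6 %.2f'%o['joints'][5],'w %.3f'%o['gripper_width'],np.round(o['position'],4),np.round(o['wrist_force'],1))
E
python3 -m handwheel '[[[0,0,0,0.05,0],[0,0,0,0.05,0],[0,0,0,0.05,0],[0,0,0,0.05,0]]]' >/dev/null; python3 m.py
python3 -m handwheel '[[[0,0,0,0.04,0],[0,0,0,0.04,0]]]' >/dev/null; python3 m.py
python3 -m handwheel '[[[0,0,0,0.04,0],[0,0,0,0.04,0]]]' >/dev/null; python3 m.py
```

```text
t 7.55 yaw 0.335 Mz 0.210 tau6 -1.14 q6 1.50 w 0.105 [0.5803 0.1884 0.0922] [-0.3 -0.1  1. ]
t 7.75 yaw 0.252 Mz 0.204 tau6 -0.85 q6 1.59 w 0.106 [0.5803 0.1885 0.0922] [-1.7 -0.4  0.2]
t 7.95 yaw 0.169 Mz 0.243 tau6 -0.86 q6 1.67 w 0.107 [0.5803 0.1885 0.0922] [-0.7 -0.1  1. ]
```

```bash
python3 -m handwheel '[[[0,0,0,0.04,0],[0,0,0,0.04,0]]]' >/dev/null; python3 m.py
python3 -m handwheel '[[[0,0,0,0.04,0],[0,0,0,0.04,0]]]' >/dev/null; python3 m.py
```

```text
t 8.15 yaw 0.087 Mz 0.253 tau6 -0.86 q6 1.75 w 0.112 [0.5803 0.1886 0.0922] [-1.3  0.1  0.9]
t 8.35 yaw 0.004 Mz 0.461 tau6 -0.72 q6 1.84 w 0.106 [0.5803 0.1886 0.0922] [-1.8 -0.3  0.7]
```

```bash
python3 -m handwheel '[[[0,0,0,0.04,0],[0,0,0,0.04,0]]]' >/dev/null; python3 m.py
```

```text
t 8.55 yaw -0.079 Mz 0.820 tau6 -0.36 q6 1.92 w 0.113 [0.581  0.1887 0.0924] [ 0.2 -1.3 -0.4]
```

Mz climbed from 0.25 to 0.46 to 0.82 N m, so the key is firm against the stop. Let go now.

```bash
python3 -m handwheel '[[[0,0,0,-0.03,0],[0,0,0,0,0.5],[0,0,0,0,0.6],[0,0,0,0,0.6],[0,0,0,0,0.6]]]' >/dev/null; python3 m.py;  python3 -m handwheel '[[[0,0,-0.03,0,0.6],[0,0,-0.03,0,0.6],[0,0,-0.01,0,0.6]]]' >/dev/null; python3 m.py
python3 -c "
from h import *
o,b=shot('wrist','w4.png');np.save('o4.npy',np.r_[o['position'],o['eef_rot']])
cv2.imwrite('pics/c4.png',cv2.resize(b[120:280,220:420],(800,600)))"
```

```text
t 9.05 yaw -0.043 Mz -0.004 tau6 -0.02 q6 1.88 w 0.597 [0.581  0.1889 0.0923] [ 0.1 -0.7 -0.3]
t 9.35 yaw -0.043 Mz 0.010 tau6 0.00 q6 1.88 w 0.603 [0.5798 0.1884 0.162 ] [ 0.2  0.3 -0.2]
```

View pics/c4.png

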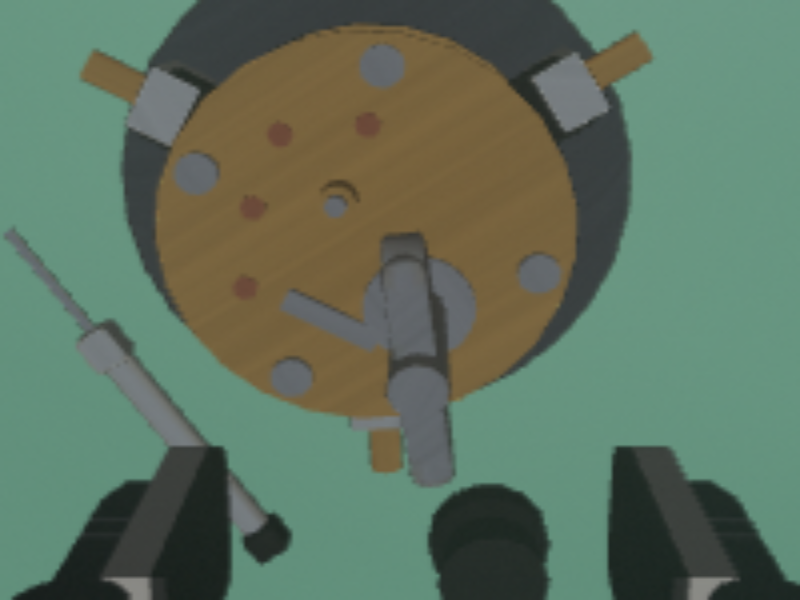

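```bash
python3 - <<'E'
from h import *
def C(f): 
    v=np.load(f);return cam('wrist',{'position':v[:3],'eef_rot':v[3:]})
B,D=C('o2.npy'),C('o4.npy')
w2=lambda p:((p[0]-400)/4+280-.4,p[1]/4+140-.4)
w4=lambda p:(p[0]/4+220-.4,p[1]*160/600+120-.4)
print('w2 screws')
for p in((633,122),(513,366)):print(onz(B,w2(p),.066).round(4))
print(' tip',onz(B,w2((720,320)),.075).round(4))
print('w4 screws')
for p in((382,66),(197,172),(292,376),(540,272)):print(onz(D,w4(p),.066).round(4))
print(' tip',onz(D,w4((335,206)),.075).round(4))
a,b=onz(D,w4((403,258)),.111),onz(D,w4((433,472)),.111);print('wing',a,b,(a+b)/2,'yaw',np.arctan2(*(a-b)[1::-1]))
E
```

```text
w2 screws
[0.5662 0.2172 0.066 ]
[0.5887 0.1637 0.066 ]
 tip [0.6068 0.2046 0.075 ]
w4 screws
[0.6342 0.1929 0.066 ]
[0.6134 0.2315 0.066 ]
[0.5656 0.2158 0.066 ]
[0.588  0.1624 0.066 ]
 tip [0.6066 0.2033 0.075 ]
wing [0.60418694 0.18943157 0.111     ] [0.5622353  0.18609239 0.111     ] [0.58321112 0.18776198 0.111     ] yaw 0.07942830538749233
```

The movement's screws have not shifted (within 1 mm), and the wing now stands at yaw 0.08, about 2.39 rad from its start. The clock is wound and the key released. Next, the key positions.

```bash
cat > k.py <<'E'
from h import *
ct,cs=cam('top'),cam('side')
T=[(356.4,218.3),(376.8,217.6),(397.1,217.1),(417.6,216.4),(444,215.5)]
S={0:(358.1,180.6),1:(367.1,168.0),2:(377,157.3),3:(383.5,145),4:(393.5,130.2)}
for i in range(5):
    x,e=tri([ray(ct,T[i]),ray(cs,S[i])]);print(i,x.round(4),round(e[0],4))
E
python3 k.py; python3 -c "
from h import *
go([.54,-.05,.22],-.043)"
```

```text
0 [ 0.5501 -0.0922  0.0604] 0.0013
1 [ 0.5502 -0.1365  0.0601] 0.0011
2 [ 0.5487 -0.1813  0.0567] 0.0007
3 [ 0.5505 -0.2252  0.058 ] 0.0011
4 [ 0.5504 -0.2817  0.0607] 0.0011
t 9.4 pos [0.58   0.1884 0.1624] rpy [-3.139 -0.    -0.043] q6 1.884 tool d [-0.0297  0.2398 -0.0583] turn 0.000
```

```bash
python3 -m handwheel '[[[0,0,-0.04,0,0.5],[0,0.045,0,-0.043,0.3],[0,0.045,0,0,0],[0,0.045,0,0,0],[-0.01,0.045,0,0,0],[-0.01,0.045,0,0,0],[-0.01,0.04,0,0,0],[0,0.03,0,0,0]]]' >/dev/null; python3 -m handwheel '[[[0,0,0,0,0],[0,0,0,0,0]]]' >/dev/null; python3 m.py
python3 - <<'E'
from h import *
o,b=shot('wrist','w5.png');np.save('o5.npy',np.r_[o['position'],o['eef_rot']]);C=cam('wrist',o)
for X in([.5501,-.0922,.0604],[.5502,-.1365,.0604],[.55,-.181,.0604],[.5505,-.2252,.0604],[.5504,-.2817,.0604]):
    print(proj(C,X).round(1))
    cv2.circle(b,tuple(proj(C,X).round().astype(int).tolist()),2,(0,0,255),-1)
cv2.imwrite('pics/c5.png',b)
E
```

```text
t 10.4 yaw 0.005 Mz -0.007 tau6 -0.17 q6 1.31 w -0.001 [ 0.5452 -0.1169  0.1913] [0.9 0.1 0.3]
[298.2 185.7]
[344.7 185.9]
[391.5 186.3]
[438.  186.1]
[497.5 186.5]
```

View pics/c5.png

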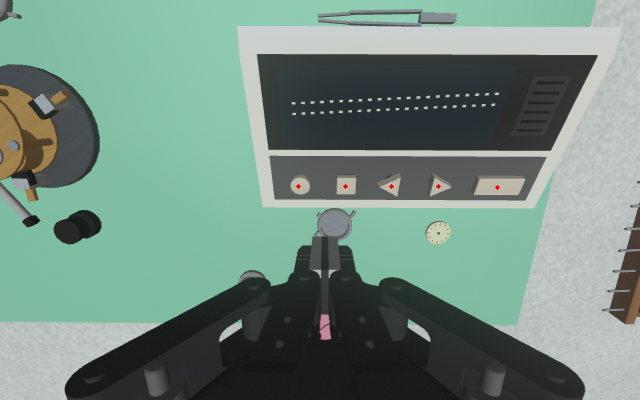

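The wrist view agrees with the triangulated keys: each dot sits on its cap, from power (298,186) to bar (497,186). Approaching the power key.

```bash
python3 -m handwheel '[[[-0.003,-0.025,0.03,0,0],[0,0,0.04,0,0],[0,0,0.025,0,0],[0,0,0,0,0]]]' >/dev/null; python3 m.py
```

```text
t 10.85 yaw 0.009 Mz -0.023 tau6 0.02 q6 1.35 w 0.002 [ 0.5418 -0.0866  0.0928] [ 0.6 -0.2  0.1]
```

```bash
python3 -m handwheel '[[[0,0.005,0.01,0,0],[0,0,0.008,0,0],[0,0,0,0,0]]]' >/dev/null; python3 m.py; python3 -m handwheel '[[[0,0,0.004,0,0]]]' >/dev/null; python3 m.py;python3 -m handwheel '[[[0,0,0.003,0,0]]]' >/dev/null; python3 m.py
```

```text
t 11.15 yaw 0.012 Mz -0.023 tau6 -0.02 q6 1.35 w -0.002 [ 0.5429 -0.0907  0.0757] [-0.6  0.3  1.6]
t 11.25 yaw 0.011 Mz -0.003 tau6 -0.01 q6 1.35 w -0.000 [ 0.5435 -0.0909  0.0728] [0.9 0.5 1.2]
t 11.35 yaw 0.011 Mz -0.005 tau6 -0.00 q6 1.35 w -0.001 [ 0.5438 -0.091   0.0701] [-0.1 -0.4 -0.3]
```

```bash
for i in 1; do python3 -m handwheel '[[[0,0,0.003,0,0]]]' >/dev/null; python3 m.py; python3 -m handwheel '[[[0,0,0.002,0,0]]]' >/dev/null; python3 m.py;python3 -m handwheel '[[[0,0,0.002,0,0]]]' >/dev/null; python3 m.py; done
```

```text
t 11.45 yaw 0.011 Mz 0.011 tau6 0.00 q6 1.35 w 0.001 [ 0.5441 -0.0911  0.0675] [ 1.4 -0.1  2.4]
t 11.55 yaw 0.011 Mz -0.048 tau6 0.01 q6 1.35 w -0.003 [ 0.5445 -0.0911  0.0659] [0.3 0.9 4.1]
t 11.65 yaw 0.011 Mz -0.017 tau6 0.01 q6 1.35 w 0.001 [ 0.545  -0.0912  0.0643] [1.3 1.5 6.5]
```

```bash
python3 -m handwheel '[[[0,0,0.002,0,0]]]' >/dev/null; python3 m.py; python3 -m handwheel '[[[0,0,0.002,0,0]]]' >/dev/null; python3 m.py;python3 -m handwheel '[[[0,0,0.001,0,0],[0,0,0.001,0,0]]]' >/dev/null; python3 m.py
```

```text
t 11.75 yaw 0.011 Mz 0.072 tau6 0.02 q6 1.35 w -0.001 [ 0.5455 -0.0912  0.0635] [-9.8  2.9 26.2]
t 11.85 yaw 0.011 Mz 0.002 tau6 0.03 q6 1.35 w -0.000 [ 0.5457 -0.0912  0.0633] [-17.1   3.3  31.5]
t 12.05 yaw 0.011 Mz -0.061 tau6 0.01 q6 1.35 w -0.000 [ 0.5454 -0.0912  0.0638] [-8.1  2.4 13.6]
```

```bash
for i in 1; do python3 -m handwheel '[[[0,0,0.0015,0,0],[0,0,0.0015,0,0],[0,0,0.0015,0,0],[0,0,0.0015,0,0],[0,0,0.0015,0,0],[0,0,0.0015,0,0]]]' >/dev/null; python3 m.py; python3 -m handwheel '[[[0,0,0.0015,0,0],[0,0,0.0015,0,0],[0,0,0.0015,0,0],[0,0,0.0015,0,0],[0,0,0.0015,0,0],[0,0,0.0015,0,0]]]' >/dev/null; python3 m.py; done
python3 -m handwheel '[[[0,0,-0.02,0,0],[0,0,-0.01,0,0],[0,0,0,0,0]]]' >/dev/null; python3 m.py
python3 -c "
from h import *
go([.542,-.1365,.078],0)"
```

```text
t 12.65 yaw 0.012 Mz 0.007 tau6 0.02 q6 1.35 w 0.000 [ 0.5455 -0.0912  0.0636] [-11.1   2.8  19.9]
t 13.25 yaw 0.012 Mz 0.045 tau6 0.02 q6 1.35 w -0.002 [ 0.5455 -0.0912  0.0636] [-11.4   2.4  21.4]
t 13.55 yaw 0.012 Mz -0.022 tau6 -0.00 q6 1.35 w 0.002 [ 0.5449 -0.0913  0.0941] [ 0.4  0.9 -0.3]
t 13.55 pos [ 0.5449 -0.0913  0.0941] rpy [-3.14e+00 -2.00e-03  1.20e-02] q6 1.346 tool d [-0.0034  0.0452  0.016 ] turn 0.012
```

Power was held for about 1.5 s at around 20 N. Next, the square key.

```bash
python3 -m handwheel '[[[-0.002,0.03,0,0,0],[-0.002,0.014,0,0,0],[0,0,0,0,0],[0,0,0,0,0]]]' >/dev/null; python3 m.py
python3 -c "
from h import *
go([.542,-.1365,.072],0)"
```

```text
t 13.95 yaw 0.012 Mz 0.030 tau6 -0.13 q6 1.27 w 0.001 [ 0.5406 -0.1359  0.0915] [0.4 0.6 0.6]
t 13.95 pos [ 0.5406 -0.1359  0.0915] rpy [-3.139 -0.     0.012] q6 1.265 tool d [0.0014 0.0006 0.0195] turn 0.012
```

```bash
python3 -m handwheel '[[[0.001,0,0.012,0,0],[0,0,0.008,0,0],[0,0,0.004,0,0],[0,0,0.002,0,0],[0,0,0.002,0,0]]]' >/dev/null; python3 m.py; python3 -m handwheel '[[[0,0,0.002,0,0]]]' >/dev/null; python3 m.py; python3 -m handwheel '[[[0,0,0.002,0,0]]]' >/dev/null; python3 m.py
```

```text
t 14.45 yaw 0.013 Mz -0.059 tau6 0.00 q6 1.27 w 0.002 [ 0.5424 -0.1343  0.0621] [-15.5   0.5  34.8]
t 14.55 yaw 0.013 Mz 0.046 tau6 0.02 q6 1.27 w -0.003 [ 0.5426 -0.1344  0.0622] [-19.4   2.8  32.6]
t 14.65 yaw 0.014 Mz -0.011 tau6 0.02 q6 1.27 w 0.000 [ 0.5425 -0.1344  0.0623] [-18.4   2.9  28.1]
```

Square is home (solid at about 30 N). I'll lift and go to the right triangle, passing well above the left one.

```bash
python3 -m handwheel '[[[0,0,-0.02,0,0],[0,0,-0.015,0,0],[0,0.045,0,0,0],[0,0.042,0,0,0],[0,0,0,0,0],[0,0,0,0,0]]]' >/dev/null; python3 m.py
python3 -c "
from h import *
go([.542,-.2255,.07],0)"
```

```text
t 15.25 yaw 0.017 Mz 0.011 tau6 -0.17 q6 1.12 w -0.002 [ 0.5442 -0.2227  0.1   ] [ 0.1  0.1 -0. ]
t 15.25 pos [ 0.5442 -0.2227  0.1   ] rpy [-3.141e+00 -2.000e-03  1.700e-02] q6 1.121 tool d [-0.0023  0.0028  0.03  ] turn 0.017
```

```bash
python3 -m handwheel '[[[-0.002,0.002,0.015,0,0],[0,0,0.008,0,0],[0,0,0.004,0,0]]]' >/dev/null; python3 m.py; python3 -m handwheel '[[[0,0,0.003,0,0],[0,0,0.003,0,0]]]' >/dev/null; python3 m.py; python3 -m handwheel '[[[0,0,0.002,0,0],[0,0,0.002,0,0]]]' >/dev/null; python3 m.py
```

```text
t 15.55 yaw 0.018 Mz 0.037 tau6 -0.01 q6 1.12 w 0.003 [ 0.5422 -0.2229  0.0706] [ 0.  -0.1 -0.2]
t 15.75 yaw 0.019 Mz 0.052 tau6 -0.01 q6 1.12 w -0.004 [ 0.5424 -0.2221  0.0637] [ 1.9 -1.8  5.9]
t 15.95 yaw 0.02 Mz 0.058 tau6 0.02 q6 1.12 w 0.000 [ 0.5431 -0.2222  0.0624] [-16.    4.   29.3]
```

Triangle home. Lift, then the bar.

```bash
python3 -m handwheel '[[[0,0,0.002,0,0],[0,0,-0.02,0,0],[0,0,-0.01,0,0],[0,0.04,0,0,0],[0,0.02,0,0,0],[0,0,0,0,0],[0,0,0,0,0]]]' >/dev/null; python3 m.py
python3 -c "
from h import *
go([.542,-.2817,.07],0)"
```

```text
t 16.65 yaw 0.022 Mz 0.002 tau6 -0.13 q6 1.03 w -0.001 [ 0.5444 -0.2828  0.0937] [-0.5  0.2  0.7]
t 16.65 pos [ 0.5444 -0.2828  0.0937] rpy [ 3.141 -0.004  0.022] q6 1.028 tool d [-0.0025 -0.0012  0.0237] turn 0.022
```

```bash
python3 -m handwheel '[[[-0.002,0,0.012,0,0],[0,0,0.006,0,0],[0,0,0.004,0,0]]]' >/dev/null; python3 m.py; python3 -m handwheel '[[[0,0,0.003,0,0],[0,0,0.003,0,0]]]' >/dev/null; python3 m.py; python3 -m handwheel '[[[0,0,0.002,0,0],[0,0,0.002,0,0]]]' >/dev/null; python3 m.py; python3 -m handwheel '[[[0,0,0.0015,0,0]]]' >/dev/null; python3 m.py
```

```text
t 16.95 yaw 0.023 Mz 0.070 tau6 -0.00 q6 1.03 w -0.000 [ 0.5422 -0.281   0.0693] [ 0.7 -0.4 -0. ]
t 17.15 yaw 0.023 Mz 0.000 tau6 -0.00 q6 1.03 w -0.000 [ 0.5427 -0.2805  0.0629] [ 0.3 -0.8 16.8]
t 17.35 yaw 0.024 Mz 0.043 tau6 0.05 q6 1.03 w -0.003 [ 0.5432 -0.2807  0.0625] [-16.    5.9  27.2]
t 17.45 yaw 0.024 Mz 0.045 tau6 0.04 q6 1.03 w -0.004 [ 0.5431 -0.2807  0.0628] [-11.7   4.6  17.5]
```

```bash
python3 -m handwheel '[[[0,0,-0.03,0,0],[0,0,-0.045,0,0],[0,0,-0.045,0,0],[0,0,0,0,0],[0,0,0,0,0]]]' >/dev/null; python3 m.py
python3 -c "
from h import *
_,a=shot('top','top9.png');cv2.imwrite('pics/c9.png',a)"
```

```text
t 17.95 yaw 0.025 Mz -0.003 tau6 -0.00 q6 1.03 w -0.002 [ 0.5418 -0.2794  0.1862] [-0.4 -0.5 -1. ]
```

View pics/c9.png

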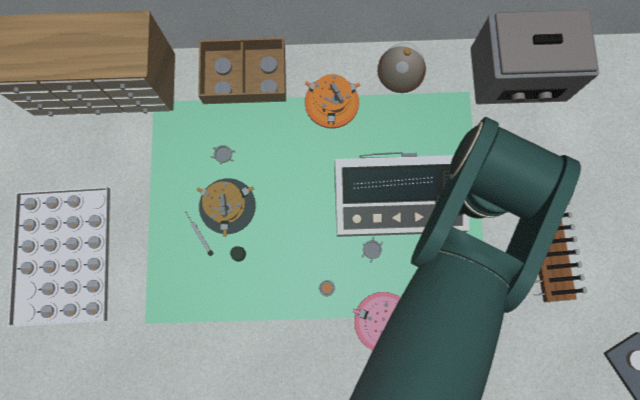

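The bystanders in view are where they were, such as the loupe (238,254), case_b (372,249) and driver (200,235). The arm hides the dial and the bar. Handing in.

```bash
python3 -c "
from plant import env
print(env.finish_job())"
```

```text
the job is handed in; nothing more can be done
None
```

The job is handed in at about 18 s of the 72 s allowed; no verdict was reported.

**Winding:** I wound the clock in one grasp, a part turn at a time. The torque climbed from about 0.25 to 0.82 N m at the stop, then I released the key. Afterwards the wing stood about 2.39 rad from its start, within the 2.2 to 3.1 rad expected. That peak just passed the 0.8 N m slip limit, but the movement's plate screws were within 1 to 2 mm of their earlier positions, so I saw no slip.

**Keys:** I held power down about 1.5 s at around 20 N. Then I pressed square, right triangle and bar one at a time, each to the solid end at about 27 to 35 N, lifting clear between keys.

**Last checks:**
- The wrist force was back to about zero with the tool raised clear.
- In the final top view the bystanders in sight had not moved.
- The arm hid the dial and the bar key in that picture, so I did not confirm those two by sight.
- I had no reading of the key joints, so presses and releases are judged from force and tool travel.

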